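# Show the stock camera the yellow parts bin

### The arm

A 6-joint arm with a two-finger parallel gripper is mounted at the origin on the work surface. World frame = base frame: x ahead of the robot, y to its left, z up, the work surface at z = 0. Lengths are in m, angles in rad, forces in N, time in s.
With the tool pointing down it reaches from about 0.3 to 1 m from the base axis. Payload 5.1 kg.
Tool frame: the origin (TCP) lies between the finger pads; the fingertips stand ctrl.tcp_to_tips ahead of it and the grasp point (between the pads) is the TCP (ctrl.tcp_to_tips is the distance from the TCP to the fingertips, in m); y points along the fingers, z is the direction in which the jaws open and shut, and the axes are right-handed (so a half turn about y gives the same grasp; the last joint's range is limited). The gripper opens to 95 mm and grips with 3 to 60 N. Pads are 20 mm wide; open, the fingers measure 119 mm over their backs; the gripper's body (75 mm by 180 mm) begins 59 mm behind the grasp point.
Start: joints at [1.122, 0.124, 1.65, -0, 1.367, -0.083], TCP at [0.233, 0.607, 0.234] pointing down, gripper open.
Joint ranges: [-2.61, 2.61], [-1.02, 2.33], [0.03, 2.71], [-1.35, 4.49], [0.32, 2.68], [-2.91, 2.91]. Speed limits (rad/s): [2.57, 2.57, 3.14, 3.14, 3.14, 3.14].

### API

Orientations are given as a rotation vector (axis times angle).
In Python, from rig import sense, viewer, ctrl gives the robot as it stands. The module is installed in compiled form; this text tells all that it offers.
- The arm moves only by the tool carry_out, never from a script. Its argument "plan" is a list of rows, each a list of 7 numbers: the shift along the tool's x, y, z in units of 30 mm (1.0 is 30 mm), then the turn, a rotation vector about the tool's x, y, z in units of 6 degrees (1.0 is 6 degrees), then the finger opening in mm, from 0 to 95.1. In form: [[dx, dy, dz, ax, ay, az, jaw], ...]. A call has 1 to 20 rows; each row shifts and turns the commanded pose from where the row before left it, along the tool's axes as they then stand; what a row does not reach is not made up. A row lasts 1/12 s, in which the tool goes at most 41.7 mm and 7.16 degrees, less where a joint would pass 70% of its speed; a pose out of reach is approached as far as the arm can. A call is refused whole if a number of a shift passes 1 or a number of a turn 1, either way. A call with a gripper value outside its range is refused whole. The fingers move at their own pace and stop on an object; "grip_force" is the grip in N (left out, the last holds). Time passes only in rows, so rows that do not move let the fingers close. It gives the time, the measured TCP pose, the force and the opening at its end, in the units of the state.
- sense(): the state, without advancing time (a new reading comes with each control period).
- viewer.grab_frame(name): name is "scene" or "top" or "wrist"; returns the picture (400x640x3 uint8, red, green, blue); there is no depth.
- viewer.camera_params(name): a dict with "mtx" (3x3 intrinsics, pixels), "extrinsics" (4x4, takes a point from world to camera coordinates); the wrist camera has in their place "T_tool_cam" (4x4, takes a point from camera to tool coordinates, whose origin is the TCP and whose axes are the tool frame's). Camera axes: x right, y down, z forward; pixel columns grow to the right and rows downward; lengths in m; the calibration is good to about 2 mm. The wrist camera is an equidistant fisheye: a pixel r from the principal point sees the ray r / f radians off the axis. A picture is of the moment at which its call begins: read the wrist's pose just before it. camera_params takes no time and is no camera call.
- ctrl.finish_job(): hands the job in, once; it reports no verdict.
The state is a dict: "time": time; "joints": joint angles; "joint_velocities": joint speeds; "joint_torque": joint torques, N m; "position": TCP position; "eef_rot": TCP orientation; "contact_force": force on the tool from outside, world axes, zero at the start; "torque": the same for the moment, N m; "opening": finger opening in m.
Only numpy, scipy, OpenCV 4.12 (cv2) and the standard library are available. Lean on these libraries where they do the work, as an engineer would, in place of code of your own. Each camera call takes 0.05 s, during which the arm holds its last target. There are 200 camera calls.

### The job

Press down the lever of the yellow-lidded parts bin with the fingertips until its lid stands fully open, and keep it open for two seconds so the stock camera can see inside. Then ease the lever back up so that the lid comes down gently, without dropping or slamming, and take the hand away with the lid fully shut. This is pressing work, nothing is to be picked up: do not push on the lid itself, keep the other bins shut, and leave the loose things where they are.

Things in the scene. Friction and masses are not known exactly. Their poses are not given: they have to be found in the camera images.
- yellow_bin: fixed blue parts bin with a yellow hinged lid, the one to work on; 180 (x) x 150 (y) x 130 mm high, walls 4 mm; it stands on a dark steel riser of the same footprint that differs in height, 0 to 30 mm, from bin to bin; origin at the centre of its underside, on the riser; its x axis points from the lever side (front, towards the robot) to the lid hinge (back), z up
- yellow_lever (a joint): angle of the yellow lever, rad: 0 up (lid shut), 0.45 fully down against its stop (lid fully open, 1.17 rad). It hinges on a level axis at the bin's front, 100 mm in front of the bin's centre and 85 mm above the bin's underside. It is geared to the lid: lid angle = 2.6 x lever angle, always. The lid's weight pushes back with about 4 to 9 N at the paddle
- yellow_pad (a point): middle of the top face of the yellow lever's paddle, where to press; it moves with the paddle, 125 mm from the lever's hinge and 225 mm in front of the bin's centre. Height above the bin's underside about 109 mm with the lever up and 53 mm fully down (56 mm of travel, almost straight down)
- yellow_paddle: the yellow lever: a steel arm 22 mm wide that sticks out of the bin's front, ending in a yellow paddle 40 mm long (x) x 60 mm wide (y) x 10 mm thick with ribs; with the lever up it slopes 0.15 rad upwards to the front, fully down 0.3 rad downwards. Origin on the lever's hinge, x axis towards the bin's back
- yellow_panel: the yellow lid, about 0.3 kg, 196 x 160 x 6 mm, slightly raised in the middle; origin in the middle of its underside, 133 mm above the bin's underside when shut; its hinge lies 91 mm to its +x (on the bin's back top edge) and its free front edge about 103 mm to its -x. The front edge swings up as it opens, from level (shut) to 1.17 rad (fully open). Nothing holds it up: it falls shut at once (over 4 rad/s), raising the lever with it, when the lever is let go
- yellow_edge (a point): middle of the yellow lid's free front edge, top face
- red_bin: fixed blue parts bin with a red hinged lid, same make as the yellow one, to be left alone; 180 (x) x 150 (y) x 130 mm high, walls 4 mm; it stands on a dark steel riser of the same footprint that differs in height, 0 to 30 mm, from bin to bin; origin at the centre of its underside, on the riser; its x axis points from the lever side (front, towards the robot) to the lid hinge (back), z up
- red_pad (a point): middle of the top of the red lever's paddle (40 x 60 mm), to be left alone
- green_bin: fixed blue parts bin with a green hinged lid, same make as the yellow one, to be left alone; 180 (x) x 150 (y) x 130 mm high, walls 4 mm; it stands on a dark steel riser of the same footprint that differs in height, 0 to 30 mm, from bin to bin; origin at the centre of its underside, on the riser; its x axis points from the lever side (front, towards the robot) to the lid hinge (back), z up
- green_pad (a point): middle of the top of the green lever's paddle (40 x 60 mm), to be left alone
- filter: blue oil filter standing, 68 mm diameter, 85 mm high; loose, to be left alone; origin at the centre of its underside
- carton: small cardboard carton with a yellow band, 60 x 60 x 80 mm high; loose, to be left alone; origin at the centre of its underside
- bearing_a: steel bearing ring lying flat, 42 mm diameter, 16 mm high; loose, to be left alone; origin at the centre of its underside
- bearing_b: brass bearing ring lying flat, 42 mm diameter, 16 mm high; loose, to be left alone; origin at the centre of its underside
- wrench: wrench lying flat at the right of the table, its handle to its -x; loose, to be left alone; origin mid-length, at its underside
- jug: red one-litre jug with a black cap standing at the left of the table, 65 x 120 x 192 mm high; loose, to be left alone; origin at the centre of its underside
- red_lever (a joint): angle of the red lever, rad: 0 up (its lid shut), 0.45 fully down (its lid open), geared as the yellow one
- green_lever (a joint): angle of the green lever, rad: 0 up (its lid shut), 0.45 fully down (its lid open), geared as the yellow one

How it is judged:
On the way, in this order (a step that is already met when the one before it is completed fails the run):
1. the lever has been pressed and the yellow lid kept open (above 1.0 of 1.17 rad) for 1.5 s (angle between yellow_panel's own z axis and vertical above 1 rad), for 1.5 s.
2. the yellow lid has come down and is shut (angle between yellow_panel's own z axis and vertical below 0.04 rad), for 0.2 s.
At the end, for the whole second after the job is handed in: All three lids are shut (below 0.04 rad, levers up) and at rest, and every loose thing stands within 20 mm of where it started (angle between yellow_panel's own z axis and vertical below 0.04 rad and value of joint each of yellow_lever, red_lever, green_lever below 0.015 rad and angular speed of yellow_panel below 0.1 rad/s and distance of each of filter, carton, bearing_a, bearing_b, wrench, jug from where it was at the start of the episode below 0.02 m); the robot touches nothing.
It fails at once if the yellow lid dropped or slammed (lid closing faster than 3.25 rad/s, lever rising faster than 1.25 rad/s) (velocity of joint yellow_lever below -1.25 rad/s).
It fails at once if the robot pushed on the yellow lid itself (contact force between any of the fingers, the arm and yellow_panel above 1 N).
It fails at once if another bin was opened (value of joint any of red_lever, green_lever above 0.06 rad).
It fails at once if a loose thing was moved more than 20 mm or lifted (distance of any of filter, carton, bearing_a, bearing_b, wrench, jug from where it was at the start of the episode above 0.02 m).
It fails at once if the lever was pressed with the arm or the gripper's body instead of the fingers (contact force between the arm and yellow_paddle above 2 N).
It also fails if it takes over 43 s, if anything falls off the work surface, if the arm or the gripper's body presses on something with over 40 N, if the wrist force passes 120 N, or if a joint passes its speed limit or range.

## Working session

There is one attempt and no reset: what is moved stays moved. The work goes in short steps, Python scripts to look and compute and a tool call to move; the robot and the scene stay as the last step left them, time stands still between calls to the robot, and variables do not carry over. Pictures are saved under pics/ and viewed, about 8 in all and at most 12, crops included, and the job is handed in when it is done.

Besides the shell and the picture viewer there is one more tool, called after ">>>" by a JSON object that holds its "method" and its "body", one argument or row to a line. carry_out: Moves the arm, as the interface text tells. Its arguments: {"type":"object","properties":{"plan":{"type":"array"},"grip_force":{"type":"number"}},"required":["plan"]}

```bash
mkdir -p pics; python3 - <<'E'
from rig import sense, viewer, ctrl
import cv2,numpy as np
np.set_printoptions(precision=4,suppress=True)
s=sense();print(s);print(ctrl.tcp_to_tips)
for n in ("scene","top"):
    p=viewer.camera_params(n);print(n,p)
    cv2.imwrite(f"pics/{n}0.png",viewer.grab_frame(n)[:,:,::-1])
E
```

```text
{'time': 0.0, 'joints': array([ 1.1224,  0.1245,  1.6517, -0.    ,  1.3675, -0.0827]), 'joint_velocities': array([-0.0003,  0.0008, -0.0007,  0.0005,  0.0009, -0.0006]), 'joint_torque': array([ -0.0022, -41.7605, -35.9928,   0.0773,   0.0491,  -0.0002]), 'position': array([0.2323, 0.6064, 0.2324]), 'eef_rot': array([-1.5537,  0.2874, -0.2866]), 'contact_force': array([ 0.3703,  1.2218, -0.8803]), 'torque': array([-0.02  ,  0.0219,  0.0066]), 'opening': 0.09502345690948433}
0.019
scene {'mtx': array([[434.2838,   0.    , 317.8414],
       [  0.    , 434.2838, 198.9934],
       [  0.    ,   0.    ,   1.    ]]), 'extrinsics': array([[-0.6638,  0.7479, -0.0029,  0.3653],
       [ 0.5877,  0.5192, -0.6205, -0.2586],
       [-0.4626, -0.4136, -0.7842,  1.8258],
       [ 0.    ,  0.    ,  0.    ,  1.    ]])}
top {'mtx': array([[411.1475,   0.    , 326.3388],
       [  0.    , 411.1475, 197.3675],
       [  0.    ,   0.    ,   1.    ]]), 'extrinsics': array([[ 0.0094, -1.    ,  0.0025,  0.0063],
       [-0.9767, -0.0097, -0.2145,  0.5847],
       [ 0.2145, -0.0005, -0.9767,  1.2716],
       [ 0.    ,  0.    ,  0.    ,  1.    ]])}
```

View pics/scene0.png

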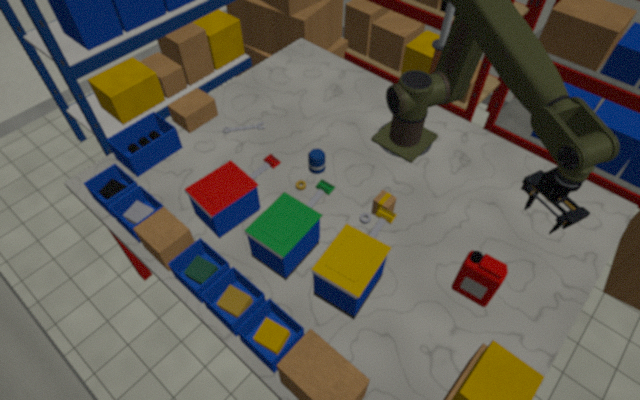

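View pics/top0.png

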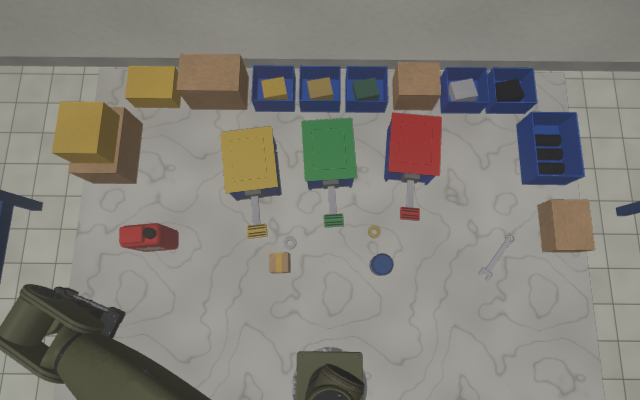

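The yellow paddle is at about (257,231) in top and (385,214) in scene. The lid is at (250,160) and (352,258). The carton, at (280,263) in top, and the steel ring, at (290,243), are close to the paddle.

```bash
cat > h.py <<'E'
import cv2,numpy as np
from rig import viewer
np.set_printoptions(precision=4,suppress=True)
def P(n):
    p=viewer.camera_params(n);return p["mtx"]@p["extrinsics"][:3]
def ray(n,uv):
    p=viewer.camera_params(n);E=p["extrinsics"];R,t=E[:3,:3],E[:3,3]
    d=R.T@np.linalg.inv(p["mtx"])@np.array([*uv,1.]);return -R.T@t,d
def onz(n,uv,z):
    o,d=ray(n,uv);return o+d*(z-o[2])/d[2]
def tri(a,b):
    X=cv2.triangulatePoints(P("top"),P("scene"),np.float64(a).T.reshape(2,-1),np.float64(b).T.reshape(2,-1));return (X[:3]/X[3]).T
def yellow(im,box):
    h=cv2.cvtColor(im,cv2.COLOR_RGB2HSV);m=cv2.inRange(h,(18,110,70),(34,255,255))
    k=np.zeros_like(m);x0,y0,x1,y1=box;k[y0:y1,x0:x1]=255;return m&k
E
python3 - <<'E'
from h import *
T=cv2.imread("pics/top0.png")[:,:,::-1].copy();S=cv2.imread("pics/scene0.png")[:,:,::-1].copy()
def quad(m):
    c=max(cv2.findContours(m,0,2)[0],key=cv2.contourArea)
    for e in np.linspace(.01,.1,40):
        q=cv2.approxPolyDP(c,e*cv2.arcLength(c,True),True)
        if len(q)==4:break
    return q[:,0].astype(float),cv2.contourArea(c),np.array([x for x in cv2.minAreaRect(c)[0]]),cv2.minAreaRect(c)
for nm,im,b1,b2 in(("top",T,(215,120,290,200),(240,220,274,242)),("scene",S,(305,220,395,300),(374,204,398,226))):
    for b in(b1,b2):
        r=quad(yellow(im,b));print(nm,r[0].tolist(),r[1],r[3])
c=np.hstack([cv2.resize(T[190:290,210:330],(390,325),interpolation=2),cv2.resize(S[180:280,320:440],(390,325),interpolation=2)])
cv2.imwrite("pics/crop.png",c[:,:,::-1])
E
```

```text
top [[271.0, 127.0], [221.0, 132.0], [226.0, 192.0], [277.0, 186.0]] 3055.0 ((248.1397247314453, 159.327392578125), (61.188255310058594, 52.65644454956055), 83.9909896850586)
top [[265.0, 224.0], [247.0, 226.0], [248.0, 237.0], [266.0, 235.0]] 173.0 ((256.3799743652344, 230.66000366210938), (11.879395484924316, 18.950462341308594), 81.8698959350586)
scene [[346.0, 224.0], [312.0, 269.0], [359.0, 296.0], [390.0, 247.0]] 3032.5 ((350.98956298828125, 258.0158386230469), (55.221099853515625, 61.90076446533203), 33.388511657714844)
scene [[378.0, 204.0], [375.0, 214.0], [391.0, 222.0], [392.0, 209.0]] 197.0 ((385.0986328125, 212.24542236328125), (21.13130760192871, 13.477981567382812), 28.300758361816406)
```

View pics/crop.png

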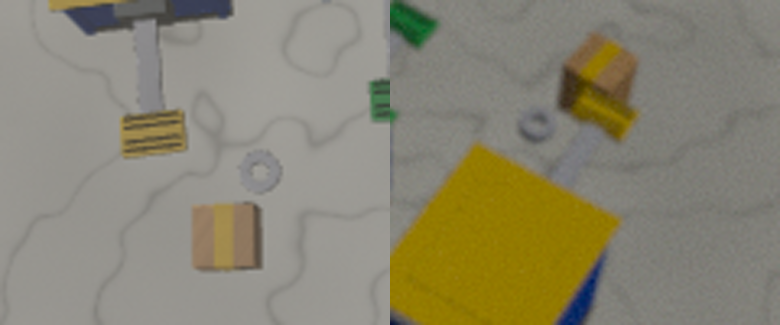

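```bash
python3 - <<'E'
from h import *
t=[[271.5,127],[221,132],[226,192.5],[277.5,186.5]];s=[[312,269],[359,296.5],[390.5,247],[346,223.5]]
L=tri(t,s);print(L,L.mean(0))
a=L[:2].mean(0)-L[2:].mean(0);b=L[[1,2]].mean(0)-L[[0,3]].mean(0)
print("len",np.linalg.norm(a),np.linalg.norm(b))
y1=np.arctan2(a[1],a[0]);y2=np.arctan2(-b[0],b[1]);print("yaw",y1,y2)
zl=L.mean(0)[2];zp=zl-139+.0 if 0 else zl-.139+.109
print("z lid top",zl,"pad z",zp)
print("pad tri",tri([[256.6,231]],[[385.8,214.5]]))
p=onz("top",(256.6,231),zp);c=L.mean(0);print("pad by plane",p,"dir",np.arctan2(c[1]-p[1],c[0]-p[0]),np.hypot(*(c-p)[:2]))
print("carton top",onz("top",(280,262.5),.08),"ring",onz("top",(290,243),.016),"greenpad",onz("top",(333,221),zp))
from rig import sense
from scipy.spatial.transform import Rotation as R
M=R.from_rotvec(sense()["eef_rot"]).as_matrix();print(M)
E
```

```text
[[0.787  0.1866 0.1575]
 [0.7668 0.3429 0.1616]
 [0.5755 0.3147 0.1592]
 [0.5963 0.1598 0.158 ]] [0.6814 0.251  0.1591]
len 0.19298288351455475 0.15693816961029403
yaw 0.14319537607633906 0.13094675479141135
z lid top 0.15905813725815088 pad z 0.12905813725815085
pad tri [[0.4644 0.222  0.127 ]]
pad by plane [0.4639 0.2221 0.1291] dir 0.13201344380641053 0.21949306225653187
carton top [0.373  0.1535 0.08  ] ring [0.4404 0.1298 0.016 ] greenpad [ 0.4967 -0.009   0.1291]
[[ 0.9338 -0.0008  0.3577]
 [-0.3577 -0.0017  0.9338]
 [-0.0002 -1.     -0.0019]]
```

>>> {"method": "carry_out", "body": {
  "plan": [
    [0.84,0,-0.66,0,0,0,0],
    [0.84,0,-0.66,0,0,0,0],
    [0.84,0,-0.66,0,0,0,0],
    [0.84,0,-0.66,0,0,0,0],
    [0.84,0,-0.66,0,0,0,0],
    [0.84,0,-0.66,0,0,0,0],
    [0.84,0,-0.66,0,0,0,0],
    [0.84,0,-0.66,0,0,0,0],
    [0.84,0,-0.66,0,0,0,0],
    [0.84,0,-0.66,0,0,0,0],
    [0.84,0,-0.66,0,0,0,0],
    [0.84,0,-0.66,0,0,0,0],
    [0.84,0,-0.66,0,0,0,0],
    [0.84,0,-0.66,0,0,0,0],
    [0,0,0,0,-0.8,0,0],
    [0,0,0,0,-0.8,0,0],
    [0,0,0,0,-0.8,0,0],
    [0,0,0,0,-0.8,0,0],
    [0,0,0,0,-0.8,0,0],
    [0,0,0,0,-0.8,0,0]
  ]
}}

```text
time: 1.77
position: [0.4626, 0.2217, 0.2331]
eef_rot: [-1.568, -0.11, 0.111]
contact_force: [-0.2, -0.0, 0.2]
opening: 0.0005
```

```bash
python3 - <<'E'
from h import *
from rig import sense
from scipy.spatial.transform import Rotation as R
s=sense();M=R.from_rotvec(s["eef_rot"]).as_matrix();print(s["time"],s["position"],s["opening"],s["contact_force"]);print(M)
p=viewer.camera_params("wrist");print(p)
print("tool-frame to pad",M.T@(np.array([.4642,.2221,.128])-s["position"]))
cv2.imwrite("pics/w1.png",viewer.grab_frame("wrist")[:,:,::-1])
E
```

```text
1.7667 [0.4626 0.2217 0.2331] 0.00046410087836065277 [-0.2201 -0.0179  0.2352]
[[ 0.9901 -0.0009 -0.1403]
 [ 0.1403 -0.0003  0.9901]
 [-0.001  -1.     -0.0002]]
{'mtx': array([[309.7069,   0.    , 317.0174],
       [  0.    , 309.7069, 203.4489],
       [  0.    ,   0.    ,   1.    ]]), 'T_tool_cam': array([[-0.0002,  0.9639,  0.2664, -0.0759],
       [-0.0005, -0.2664,  0.9639, -0.1516],
       [ 1.    ,  0.0001,  0.0005, -0.0007],
       [ 0.    ,  0.    ,  0.    ,  1.    ]])}
tool-frame to pad [0.0018 0.1051 0.0002]
```

View pics/w1.png

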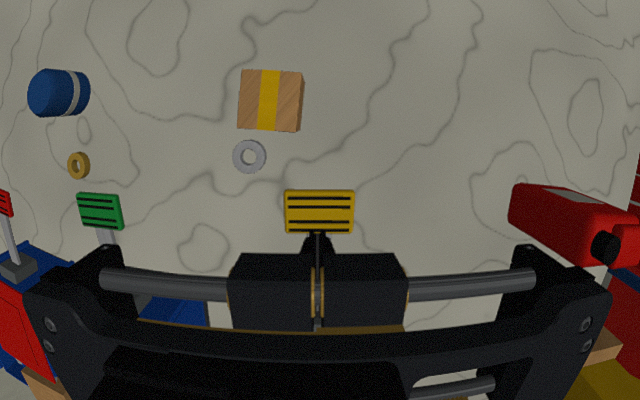

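The paddle spans about (285–355, 190–233), centred near (320,211) and right beside the fingertips.

```bash
python3 - <<'E'
from h import *
from rig import sense
from scipy.spatial.transform import Rotation as R
s=sense();M=R.from_rotvec(s["eef_rot"]).as_matrix()
p=viewer.camera_params("wrist");K=p["mtx"];T=p["T_tool_cam"]
for uv in((320,211),(285,190.5),(355,190.5),(353,233),(287,233)):
    d=(np.array(uv)-K[:2,2])/K[0,0];th=np.hypot(*d);c=np.array([*(d/th*np.sin(th)),np.cos(th)])
    r=M@T[:3,:3]@c;o=s["position"]+M@T[:3,3];q=o+r*(.128-o[2])/r[2];print(uv,q,M.T@(q-s["position"]))
E
```

```text
(320, 211) [0.464  0.2239 0.128 ] [0.0019 0.1051 0.002 ]
(285, 190.5) [0.4502 0.1917 0.128 ] [-0.0164  0.1051 -0.0279]
(355, 190.5) [0.4417 0.2509 0.128 ] [-0.0164  0.1051  0.0319]
(353, 233) [0.4801 0.256  0.128 ] [0.0224 0.1051 0.0314]
(287, 233) [0.4885 0.1979 0.128 ] [ 0.0223  0.1051 -0.0273]
```

>>> {"method": "carry_out", "body": {
  "plan": [
    [0.08,0.3,0.07,0,0,0,0],
    [0,0.3,0,0,0,0,0],
    [0,0.3,0,0,0,0,0],
    [0,0.3,0,0,0,0,0],
    [0,0.3,0,0,0,0,0],
    [0,0.3,0,0,0,0,0],
    [0,0.3,0,0,0,0,0],
    [0,0.2,0,0,0,0,0],
    [0,0.1,0,0,0,0,0],
    [0,0.1,0,0,0,0,0],
    [0,0.05,0,0,0,0,0],
    [0,0.05,0,0,0,0,0],
    [0,0.05,0,0,0,0,0],
    [0,0.05,0,0,0,0,0],
    [0,0,0,0,0,0,0]
  ]
}}

```text
time: 3.07
position: [0.465, 0.2244, 0.1543]
eef_rot: [-1.568, -0.107, 0.108]
contact_force: [-4.0, -1.4, 7.4]
opening: 0.0004
```

>>> {"method": "carry_out", "body": {
  "plan": [
    [0,0.1,0,0,0,0,0],
    [0,0.1,0,0,0,0,0],
    [0,0.1,0,0,0,0,0],
    [0,0.1,0,0,0,0,0],
    [0,0.1,0,0,0,0,0],
    [0,0.1,0,0,0,0,0],
    [0,0.1,0,0,0,0,0],
    [0,0.1,0,0,0,0,0],
    [0,0.1,0,0,0,0,0],
    [0,0.1,0,0,0,0,0]
  ]
}}

```text
time: 3.9
position: [0.4646, 0.2245, 0.1239]
eef_rot: [-1.568, -0.107, 0.108]
contact_force: [-3.9, -0.7, 6.6]
opening: 0.0003
```

```bash
python3 - <<'E'
from h import *
a=viewer.grab_frame("wrist");b=viewer.grab_frame("scene")[150:320,270:450]
c=np.vstack([cv2.resize(a[150:300,200:440],(480,300)),cv2.resize(b,(480,300))])
cv2.imwrite("pics/w2.png",c[:,:,::-1])
E
```

```text
(no output)
```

View pics/w2.png

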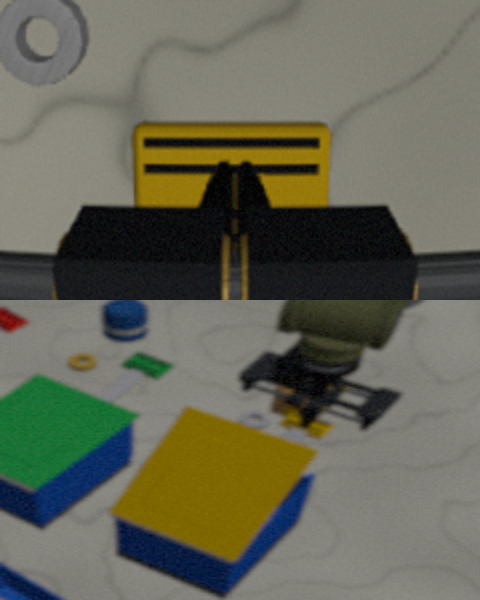

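The lid is partly open, and the fingertips sit mid-paddle. I'll keep pressing.

>>> {"method": "carry_out", "body": {
  "plan": [
    [0,0.1,0,0,0,0,0],
    [0,0.1,0,0,0,0,0],
    [0,0.1,0,0,0,0,0],
    [0,0.1,0,0,0,0,0],
    [0,0.1,0,0,0,0,0],
    [0,0.1,0,0,0,0,0],
    [0,0.1,0,0,0,0,0],
    [0,0.05,0,0,0,0,0]
  ]
}}

```text
time: 4.67
position: [0.4661, 0.2247, 0.101]
eef_rot: [-1.567, -0.11, 0.105]
contact_force: [-1.1, -0.3, 13.8]
opening: 0.0003
```

>>> {"method": "carry_out", "body": {
  "plan": [
    [0,0.05,0,0,0,0,0],
    [0,0.05,0,0,0,0,0]
  ]
}}

```text
time: 4.83
position: [0.4664, 0.2248, 0.1005]
eef_rot: [-1.568, -0.109, 0.106]
contact_force: [-7.6, -3.1, 25.3]
opening: 0.0006
```

>>> {"method": "carry_out", "body": {
  "plan": [
    [0,0.05,0,0,0,0,0],
    [0,0.05,0,0,0,0,0]
  ]
}}

```text
time: 5.0
position: [0.4667, 0.2249, 0.1001]
eef_rot: [-1.568, -0.109, 0.106]
contact_force: [-14.1, -5.9, 40.0]
opening: 0.0008
```

>>> {"method": "carry_out", "body": {
  "plan": [
    [0,0.04,0,0,0,0,0],
    [0,0,0,0,0,0,0]
  ]
}}

```text
time: 5.17
position: [0.4667, 0.2249, 0.1]
eef_rot: [-1.568, -0.109, 0.107]
contact_force: [-14.4, -6.4, 39.5]
opening: 0.0004
```

The lever hit its stop at TCP z ≈ 0.101, with the force climbing to 40 N. I'll relax that slightly and hold.

>>> {"method": "carry_out", "body": {
  "plan": [
    [0,-0.1,0,0,0,0,0],
    [0,0,0,0,0,0,0],
    [0,0,0,0,0,0,0],
    [0,0,0,0,0,0,0],
    [0,0,0,0,0,0,0],
    [0,0,0,0,0,0,0],
    [0,0,0,0,0,0,0],
    [0,0,0,0,0,0,0],
    [0,0,0,0,0,0,0],
    [0,0,0,0,0,0,0],
    [0,0,0,0,0,0,0],
    [0,0,0,0,0,0,0],
    [0,0,0,0,0,0,0],
    [0,0,0,0,0,0,0]
  ]
}}

```text
time: 6.33
position: [0.4664, 0.2248, 0.1005]
eef_rot: [-1.568, -0.109, 0.106]
contact_force: [-7.7, -3.6, 25.4]
opening: 0.0004
```

```bash
python3 - <<'E'
from h import *
a=viewer.grab_frame("wrist");b=viewer.grab_frame("scene")[150:320,270:450]
c=np.vstack([cv2.resize(a[150:300,200:440],(480,300)),cv2.resize(b,(480,300))])
cv2.imwrite("pics/w3.png",c[:,:,::-1])
E
```

```text
(no output)
```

View pics/w3.png

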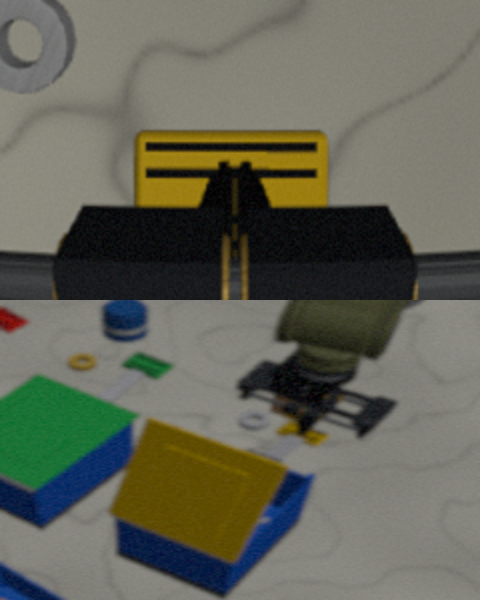

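>>> {"method": "carry_out", "body": {
  "plan": [
    [0,0,0,0,0,0,0],
    [0,0,0,0,0,0,0],
    [0,0,0,0,0,0,0],
    [0,0,0,0,0,0,0],
    [0,0,0,0,0,0,0],
    [0,0,0,0,0,0,0],
    [0,0,0,0,0,0,0],
    [0,0,0,0,0,0,0],
    [0,0,0,0,0,0,0],
    [0,0,0,0,0,0,0],
    [0,0,0,0,0,0,0],
    [0,0,0,0,0,0,0],
    [0,0,0,0,0,0,0],
    [0,0,0,0,0,0,0]
  ]
}}

```text
time: 7.6
position: [0.4665, 0.2248, 0.1006]
eef_rot: [-1.568, -0.11, 0.106]
contact_force: [-8.2, -3.0, 24.9]
opening: 0.0008
```

```bash
python3 - <<'E'
from h import *
ex=np.array([np.cos(.135),np.sin(.135),0]);ey=np.array([-ex[1],ex[0],0]);ez=np.array([0,0,1])
c=np.array([.6814,.251,.159])
for a in(0,.8,.9,1.,1.1,1.17):
    o=[]
    for s in(-1,1):
        q=c+ex*.091+ey*s*.08+(-ex*np.cos(a)+ez*np.sin(a))*.194
        u=P("scene")@np.r_[q,1];o.append(u[:2]/u[2])
    print(a,*o)
E
```

```text
0 [346.9072 221.7672] [392.2855 245.8772]
0.8 [338.4388 207.3311] [388.8293 233.6309]
0.9 [335.8019 208.0143] [386.8326 234.7478]
1.0 [332.8363 209.3441] [384.4849 236.5428]
1.1 [329.5631 211.3328] [381.7983 239.0252]
1.17 [327.1033 213.1189] [379.7258 241.172 ]
```

Projecting the lid edge gives at least 1.17 rad, so it is fully open, and it has been held for over 2 s. Next I'll ease it up.

>>> {"method": "carry_out", "body": {
  "plan": [
    [0,-0.05,0,0,0,0,0],
    [0,-0.1,0,0,0,0,0],
    [0,-0.1,0,0,0,0,0],
    [0,-0.1,0,0,0,0,0],
    [0,-0.1,0,0,0,0,0],
    [0,-0.1,0,0,0,0,0],
    [0,-0.1,0,0,0,0,0],
    [0,-0.1,0,0,0,0,0],
    [0,-0.1,0,0,0,0,0],
    [0,-0.1,0,0,0,0,0],
    [0,-0.1,0,0,0,0,0],
    [0,-0.1,0,0,0,0,0],
    [0,-0.1,0,0,0,0,0],
    [0,-0.1,0,0,0,0,0],
    [0,-0.1,0,0,0,0,0],
    [0,-0.1,0,0,0,0,0],
    [0,-0.1,0,0,0,0,0],
    [0,0,0,0,0,0,0]
  ]
}}

```text
time: 9.1
position: [0.4655, 0.2243, 0.1473]
eef_rot: [-1.568, -0.109, 0.106]
contact_force: [-5.4, -1.1, 8.4]
opening: 0.0004
```

>>> {"method": "carry_out", "body": {
  "plan": [
    [0,-0.05,0,0,0,0,0],
    [0,-0.05,0,0,0,0,0],
    [0,-0.05,0,0,0,0,0],
    [0,-0.05,0,0,0,0,0],
    [0,-0.05,0,0,0,0,0],
    [0,-0.05,0,0,0,0,0],
    [0,-0.05,0,0,0,0,0],
    [0,-0.05,0,0,0,0,0],
    [0,-0.05,0,0,0,0,0],
    [0,-0.05,0,0,0,0,0],
    [0,-0.05,0,0,0,0,0],
    [0,-0.05,0,0,0,0,0],
    [0,0,0,0,0,0,0]
  ]
}}

```text
time: 10.18
position: [0.4651, 0.2244, 0.1638]
eef_rot: [-1.568, -0.108, 0.107]
contact_force: [0.5, -0.1, -0.0]
opening: 0.0005
```

The fingers are free of the paddle. Retreat about 90 mm upward, then check.

>>> {"method": "carry_out", "body": {
  "plan": [
    [0,-0.2,0,0,0,0,0],
    [0,-0.4,0,0,0,0,0],
    [0,-0.5,0,0,0,0,0],
    [0,-0.5,0,0,0,0,0],
    [0,-0.5,0,0,0,0,0],
    [0,-0.4,0,0,0,0,0],
    [0,-0.3,0,0,0,0,0],
    [0,-0.2,0,0,0,0,0],
    [0,0,0,0,0,0,0],
    [0,0,0,0,0,0,0],
    [0,0,0,0,0,0,0],
    [0,0,0,0,0,0,0]
  ]
}}

```text
time: 11.18
position: [0.4644, 0.2242, 0.2523]
eef_rot: [-1.569, -0.106, 0.109]
contact_force: [0.7, 1.6, -0.3]
opening: 0.0004
```

```bash
python3 - <<'E'
from h import *
b=viewer.grab_frame("scene")
d=np.abs(b.astype(int)-cv2.imread("pics/scene0.png")[:,:,::-1]).max(2)
print("changed px in lid box",(d[220:300,305:395]>60).sum(),"left area",(d[110:250,180:330]>60).sum(),"jug",(d[245:305,450:510]>60).sum())
cv2.imwrite("pics/s4.png",b[:,:,::-1])
E
```

```text
changed px in lid box 0 left area 0 jug 0
```

View pics/s4.png

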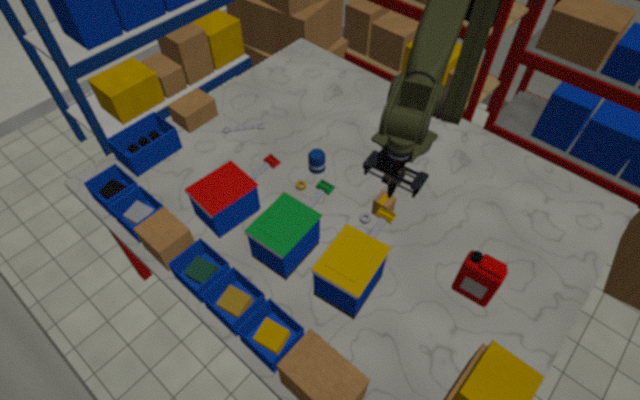

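The yellow lid, around (352,258), is shut exactly as at the start. The red and green lids and the loose things look unchanged, and the hand is clear above the paddle.

```bash
python3 -c "
from rig import ctrl;print(ctrl.finish_job())"
```

```text
the job is handed in; nothing more can be done
None
```

I pressed the yellow lever to its stop with the closed fingertips and held the lid fully open for about 2.5 s. I then eased it shut at no more than about 36 mm/s at the paddle (0.3 rad/s at the lever), lifted the hand clear and handed the job in. `finish_job` reports no verdict.

- **Lid open:** its front edge in the scene picture matched the projection for about 1.17 rad, to within about 5 pixels.
- **Force:** the stop showed up as a rise to about 40 N vertically (about 43 N in all). I backed off to about 25 N for the hold.
- **After retreating:** the contact force was about zero. The yellow lid, the red and green bins and the jug showed no changed pixels from the first picture. I checked the carton and the steel ring only by eye; neither had visibly moved.
- **Disagreement:** the fingertips met the paddle about 7 mm higher than the cameras predicted. The stop came about 8 mm high as well, so the travel was still the full 55 mm or so.

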